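Turn the stiff recipe leaf

TASK

Turn the page of the open recipe book: first push the squat tin that stands on its left-hand page (the robot's left) off the book, so that it stands upright on the bare worktop, then push the half-raised stiff leaf over the spine with the fingertips and press it down gently until it lies flat on the left-hand page. Only push and press: slide the tin without lifting or tipping it, do not grip or fling the leaf, and leave everything else where it stands.

Things in the scene. Friction and masses are not known exactly. Their poses are not given: they have to be found in the camera images.
- book: open ring-bound recipe book fixed to the worktop, 216 mm along the spine (its x axis) and 330 mm across both pages (its y axis). Origin on the worktop in the middle of the spine; +y points over the left-hand page (robot's left), -y over the right-hand page, z up. The pages' upper face is 6 mm above the worktop; the three steel rings on the spine reach 18.5 mm above it
- leaf (a joint): angle of the stiff leaf about the spine: 0 = flat on the right-hand page (-y side), pi/2 = upright, pi (3.14) = flat on the left-hand page (+y side), its stop. The hinge axis runs along the book's x axis through book y = 0, 9 mm above the worktop. The leaf starts part-way up on the right-hand side. The hinge has friction (about 0.16 N m): the leaf stays at whatever angle it is left and never falls by itself; 1 to 3 N at its edge moves it
- leaf_edge (a point): middle of the leaf's free edge, 155 mm from the hinge axis. The leaf is a white rigid board 4 mm thick, 200 mm long along the spine (100 mm either side of this point), with a printed dish on both faces
- tin_center (a point): centre (half-way up) of the squat metal tin that stands on the left-hand page: round, 68 mm across, 45 mm tall, about 0.2 kg; half-way up is 22.5 mm above what it stands on. It is loose and slides when pushed low down
- spare_tin: the twin of the tin, standing on the worktop well to the robot's right of the book, outside the page; origin at the centre of its underside; leave it alone
- mill: dark wooden pepper mill, 178 mm tall, 54 mm wide, standing upright beyond the book; origin under its foot; leave it alone
- mug: white mug, 80 mm wide, 90 mm tall, standing beyond the book; origin under its foot; leave it alone
- oil: green glass bottle, 60 mm wide, 210 mm tall, standing beyond the book; origin under its foot; leave it alone
- ramekin: small white bowl, 86 mm wide, 45 mm tall, standing on the worktop to the left of the book; origin under its foot; leave it alone
- spoon: wooden spoon about 240 mm long lying on the worktop to the robot's right of the book; leave it alone
- jam: amber glass jar with a steel lid, 66 mm wide, 85 mm tall, well to the robot's left of the book; origin under its foot; leave it alone
- tin: the same squat tin; origin at the centre of its underside
Mind the look-alikes: they are no part of the job. What is shaped like the tin but brown, turquoise or yellow is not meant.

How it is judged:
By the outcome, as a careful person would: the job done as asked, in the order asked, and still so for the second after the job is handed in, with the robot touching nothing.
It also fails if it takes over 64 s, if anything falls off the work surface, if the arm or the gripper's body presses on something with over 40 N, if the wrist force passes 120 N, or if a joint passes its speed limit or range.

ROBOT

A 6-joint arm with a two-finger parallel gripper is mounted at the origin on the work surface. World frame = base frame: x ahead of the robot, y to its left, z up, the work surface at z = 0. Lengths are in mm, angles in degrees, forces in N, time in s.
With the tool pointing down it reaches from about 350 to 850 mm from the base axis. Payload 8.1 kg.
Tool frame: the origin (TCP) lies between the finger pads; the fingertips stand 22 mm ahead of it and the grasp point (between the pads) lies 3 mm ahead of it; z points along the fingers, y is the line along which they close (so a half turn about z gives the same grasp; the last joint's range is limited). The gripper opens to 85 mm and grips with 20 to 120 N. Pads are 22 mm wide; open, the fingers measure 114 mm over their backs; the gripper's body (76 mm by 85 mm) begins 54 mm behind the grasp point. The pads swing forward as they close: fully open they stand 13 mm farther back than shut.
Start: joints at [69.763, 7.471, 85.268, -0, 87.261, -4.893], TCP at [158.744, 578.624, 253.292] pointing down, gripper open.
Joint ranges: [-169.43, 169.43], [-51.17, 129.36], [1.28, 143.12], [-76.62, 256.62], [0, 156.53], [-152.29, 152.29]. Speed limits (degrees/s): [136.94, 136.94, 159.86, 180, 180, 180].

INTERFACE

Orientations are given as [roll, pitch, yaw] about the fixed x, y, z axes, in that order (R = Rz(yaw) Ry(pitch) Rx(roll)).
In Python, from bench import r, vision gives the robot as it stands.
- The arm moves only by the tool step_arm, never from a script. Its argument "targets" is a list that holds one entry, the list of rows, each a list of 6 numbers: the shift along the world's x, y, z in mm, then the turn, a rotation vector about the world's x, y, z in rad. In form: [[[x, y, z, rx, ry, rz], ...]]. A call has 1 to 12 rows; each row is the pose to reach, as a shift and turn from the pose commanded when the call began; what a row does not reach only later rows make up. A row lasts 1/12 s, in which the tool goes at most 41.7 mm and 7.16 degrees, less where a joint would pass 70% of its speed; a pose out of reach is approached as far as the arm can. A call with a gripper value outside its range is refused whole. "fingers" is the gripper's target within -1 to 1 (shut at 1, half-way at 0, fully open at -1), set as the call begins (left out, the last holds). The fingers move at their own pace and stop on an object; "newtons" is the grip in N (left out, the last holds). Time passes only in rows, so rows that repeat a pose let the fingers close. It gives the time, the measured TCP pose, the force, the opening and the grip force at its end, in the units of the state.
- r.sense(): the state, without advancing time (a new reading comes with each control period).
- vision.snapshot(name): name is "scene" or "top" or "wrist"; returns a dict with "img" (420x560x3 uint8, blue, green, red), "mtx" (3x3 intrinsics, pixels), "D" ([k1, k2, p1, p2, k3] as OpenCV has them; the pictures are not rectified), "eye" and "attitude" of the camera in the world. Camera axes: x right, y up, looking along -z (the intrinsics and any distortion apply to the point x, -y, -z); pixel columns grow to the right and rows downward; lengths in mm; the calibration is good to about 2 mm. A picture is of the moment at which its call begins. There is no depth.
- r.hand_in(): hands the job in; it is judged then, once.
The state is a dict: "time": time; "joint_pos": joint angles; "qd": joint speeds; "joint_efforts": joint torques, N m; "tool_pos": TCP position; "tcp_rot": TCP orientation; "ft_force": force on the tool from outside, world axes, zero at the start; "wrist_torque": the same for the moment, N m; "finger_gap": finger opening in mm; "grip_force": force on a finger pad.
Only numpy, scipy, OpenCV 4.12 (cv2) and the standard library are available. Lean on these libraries where they do the work, as an engineer would, in place of code of your own. Each camera call takes 0.05 s, during which the arm holds its last target. There are 200 camera calls.

## Working session

There is one attempt and no reset: what is moved stays moved. The work goes in short steps, Python scripts to look and compute and a tool call to move; the robot and the scene stay as the last step left them, time stands still between calls to the robot, and variables do not carry over. Pictures are saved under pics/ and viewed, at most 10 in all, crops included, and the job is handed in when it is done.

Besides the shell and the picture viewer there is one more tool, called after "Request:" in YAML: its name, and indented under it one key for each argument. step_arm: Moves the arm, as the interface text tells. Its arguments: {"type":"object","properties":{"targets":{"type":"array"},"fingers":{"type":"number"},"newtons":{"type":"number"}},"required":["targets"]}

```bash
ls; mkdir -p pics
cat > h.py <<'E'
import numpy as np, cv2
from bench import r, vision
from scipy.spatial.transform import Rotation as R
def ray(s,uv):
    p=cv2.undistortPoints(np.array(uv,float).reshape(-1,1,2),np.array(s["mtx"],float),np.array(s["D"],float)).reshape(-1,2)
    d=np.c_[p[:,0],-p[:,1],-np.ones(len(p))]
    A=np.array(s["attitude"],float)
    A=A if A.shape==(3,3) else R.from_euler('xyz',A,degrees=True).as_matrix()
    return np.array(s["eye"],float),d@A.T
def plane(s,uv,z):
    o,d=ray(s,uv); return o+d*((z-o[2])/d[:,2])[:,None]
E
python3 - <<'E'
from h import *
import pickle
S={}
for n in("scene","top"):
    s=vision.snapshot(n);S[n]=s;cv2.imwrite(f"pics/{n}0.png",s["img"]);print(n,s["eye"],s["attitude"],s["mtx"],s["D"])
pickle.dump(S,open("s0.pkl","wb"));print(r.sense())
E
```

```text
pics
scene [1318.75582003   94.21894297 1061.24806621] [ 3.69714493e+01 -5.27051324e-03  9.33683750e+01] [[448.91211446   0.         281.34988093]
 [  0.         448.91211446 206.78760631]
 [  0.           0.           1.        ]] [-0.08494236  0.          0.          0.          0.        ]
top [ 325.06563442   70.53644446 1197.61301054] [ 13.07527192  -0.25882126 -97.27205254] [[518.29144581   0.         281.02704066]
 [  0.         518.29144581 202.6065662 ]
 [  0.           0.           1.        ]] [-0.06284299  0.          0.          0.          0.        ]
{'time': 0.1, 'joint_pos': array([ 6.97647930e+01,  7.51068358e+00,  8.53240834e+01, -8.43825017e-04,
        8.72613761e+01, -4.89310128e+00]), 'qd': array([-0.02445646,  0.00596298, -0.02723696,  0.02755016, -0.10925482,
        0.07029233]), 'joint_efforts': array([ 9.45806642e-04, -5.70960689e+01, -5.01934147e+01, -1.72555283e-04,
        8.48721131e-03,  4.76373680e-05]), 'tool_pos': array([158.57189394, 578.18577599, 252.34031215]), 'tcp_rot': array([-1.79904135e+02, -7.36098455e-03,  1.64657929e+02]), 'ft_force': array([0.8879257 , 1.21527657, 0.15232418]), 'wrist_torque': array([ 0.0589156 , -0.0272166 ,  0.02369306]), 'grip_force': 0.0, 'finger_gap': 85.57513081808605}
```

View pics/scene0.png

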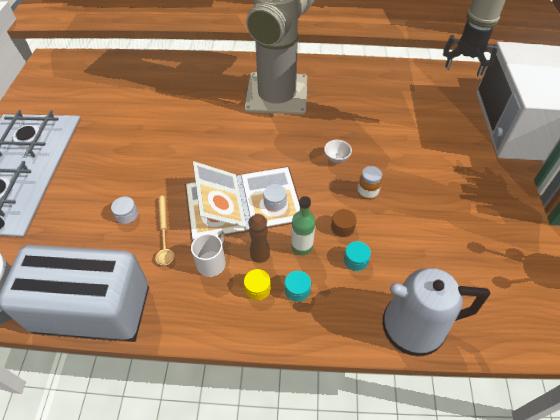

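View pics/top0.png

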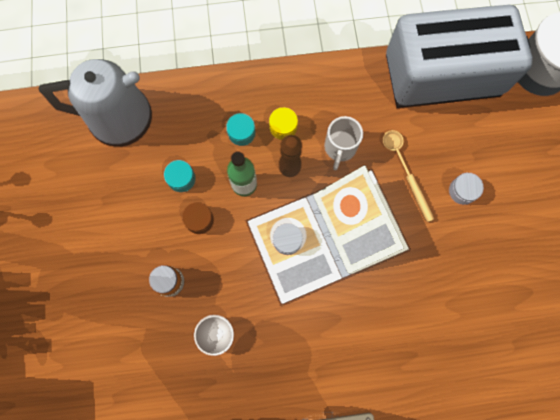

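Scene view: grey tin on the left page at (275,198), raised leaf with its free edge from about (195,165) to (240,185). Top view: tin at (288,236), spine running (315,205)–(345,275), leaf on the right at (350,210). 

Tin candidates in the top view are the grey tin on the left page (288,236), the grey twin (467,188), the turquoise tins (240,128) and (178,175), yellow (284,122), brown (197,218) and the jam jar (165,280). Only (288,236) is grey and on the left page. I'll confirm it in a crop.

Run:
```python
from h import *
import pickle
S=pickle.load(open("s0.pkl","rb"))
a=S["top"]["img"][155:305,235:435]; cv2.imwrite("pics/crop_top.png",cv2.resize(a,None,fx=4,fy=4,interpolation=cv2.INTER_CUBIC))
a=S["scene"]["img"][120:270,180:380]; cv2.imwrite("pics/crop_scene.png",cv2.resize(a,None,fx=4,fy=4,interpolation=cv2.INTER_CUBIC))
```

```text
(no output)
```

View pics/crop_top.png

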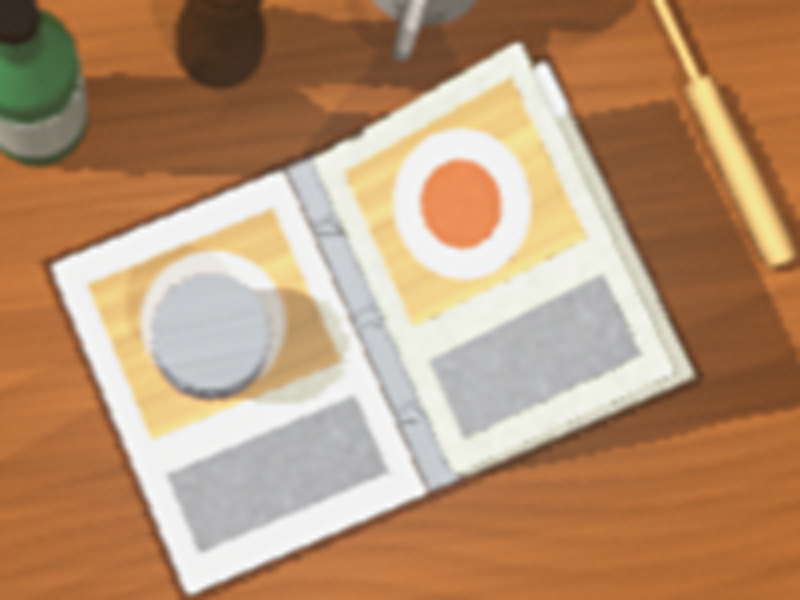

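View pics/crop_scene.png

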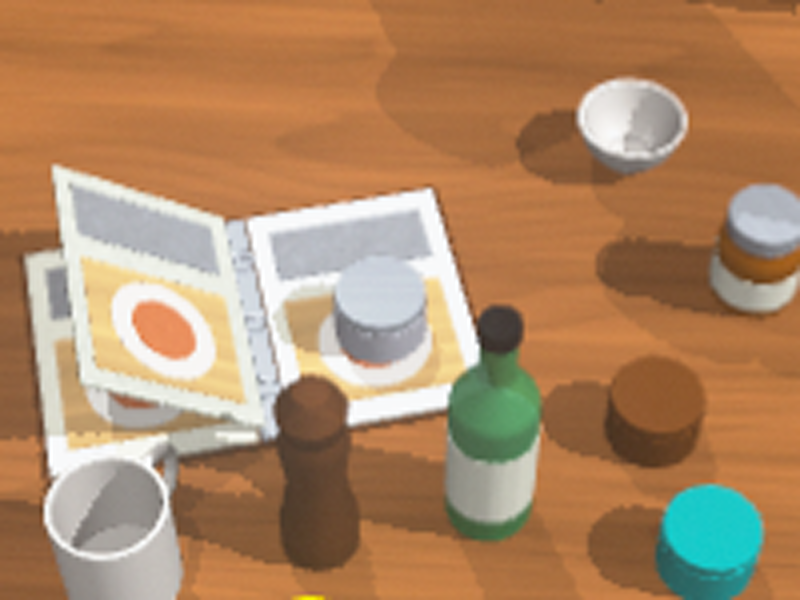

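The crops confirm the plain grey tin on the left page (top crop (211,330)) is the one meant. The leaf's free edge runs (518,42)–(672,372) in the top crop and (80,385)–(55,165) in the scene crop.

Run:
```python
from h import *
import pickle
S=pickle.load(open("s0.pkl","rb"));T,C=S["top"],S["scene"]
ct=lambda p:np.array(p,float)/4+[235,155]-0.375
cs=lambda p:np.array(p,float)/4+[180,120]-0.375
np.set_printoptions(precision=1,suppress=True)
c=plane(T,ct([[48,263],[190,597],[695,378]]),6);print("corners top FL,NL,NR",c)
print("lens",np.linalg.norm(c[0]-c[1]),np.linalg.norm(c[1]-c[2]))
c2=plane(C,cs([[483,395],[432,190],[48,470],[27,255]]),6);print("scene FL,NL,FR,NR",c2)
print("tin",plane(T,ct([[211,330]]),51),plane(C,cs([[380,293]]),51))
def tri(a,b):
    o1,d1=ray(T,a);o2,d2=ray(C,b);d1,d2=d1[0],d2[0]
    t=np.linalg.lstsq(np.c_[d1,-d2],o2-o1,rcond=None)[0]
    p,q=o1+t[0]*d1,o2+t[1]*d2; return (p+q)/2,np.linalg.norm(p-q)
print("leaf far",tri(ct([518,42]),cs([80,385])));print("leaf near",tri(ct([672,372]),cs([55,165])))
print("ramekin",plane(T,[[214,335]],45),"jam",plane(T,[[163,280]],85),"brown",plane(T,[[197,218]],40),"turq",plane(T,[[178,175],[240,128]],40))
print("mug top",plane(T,[[344,133]],90),"scene",plane(C,cs([[105,505]]),90))
print("mill",plane(T,[[291,141]],178),plane(C,[[259,217+2]],178))
print("oil",plane(T,[[238,158]],210),plane(C,[[305,202]],210))
```

```text
corners top FL,NL,NR [[ 566.7  115.5    6. ]
 [ 365.2   57.5    6. ]
 [ 451.6 -249.5    6. ]]
lens 209.62964430777603 318.8918137464764
scene FL,NL,FR,NR [[ 564.3  104.9    6. ]
 [ 368.3   58.2    6. ]
 [ 647.1 -197.8    6. ]
 [ 453.  -249.2    6. ]]
tin [[508.1  27.6  51. ]] [[510.6  27.3  51. ]]
leaf far (array([ 639. , -161.4,   99.6]), np.float64(2.1302835097463206))
leaf near (array([ 446.3, -212.7,  102.2]), np.float64(1.532940722293624))
ramekin [[316.3 212.7  45. ]] jam [[444.  304.6  85. ]] brown [[579.4 225.9  40. ]] turq [[686.6 260.7  40. ]
 [783.8 105.   40. ]]
mug top [[ 722.6 -129.4   90. ]] scene [[ 724.7 -133.4   90. ]]
mill [[687.2  -1.2 178. ]] [[695.    3.5 178. ]]
oil [[653.5 110.8 210. ]] [[661.4 112.3 210. ]]
```

Request:
step_arm:
  targets:
    - [[20, -34, 0, 0, 0, -0.1], [40, -68, 0, 0, 0, -0.2], [60, -102, 0, 0, 0, -0.3], [80, -136, 0, 0, 0, -0.4], [100, -170, 0, 0, 0, -0.5], [120, -204, 0, 0, 0, -0.6], [140, -238, 0, 0, 0, -0.7], [160, -272, 0, 0, 0, -0.8], [180, -306, 0, 0, 0, -0.9], [200, -340, 0, 0, 0, -1.0], [220, -374, 0, 0, 0, -1.035], [240, -408, 0, 0, 0, -1.035]]
  fingers: 0

```text
time: 1.1
tool_pos: [399.0, 168.7, 253.1]
tcp_rot: [-180.0, -0.0, 105.2]
ft_force: [1.1, 0.5, 0.3]
finger_gap: 42.6
grip_force: 0.0
```

Request:
step_arm:
  targets:
    - [[20, -32, 0, 0, 0, 0], [40, -64, 0, 0, 0, 0], [60, -96, 0, 0, 0, 0], [80, -128, 0, 0, 0, 0], [100, -160, 0, 0, 0, 0], [118, -192, -20, 0, 0, 0], [128, -207, -50, 0, 0, 0], [128, -207, -85, 0, 0, 0], [128, -207, -120, 0, 0, 0], [128, -207, -140, 0, 0, 0], [128, -207, -155, 0, 0, 0], [128, -207, -165, 0, 0, 0]]

```text
time: 2.1
tool_pos: [524.9, -36.2, 85.3]
tcp_rot: [-179.8, -0.1, 105.3]
ft_force: [-0.4, 0.1, -0.4]
finger_gap: 42.7
grip_force: 0.0
```

Request:
step_arm:
  targets:
    - [[0, 0, -15, 0, 0, 0], [0, 0, -28, 0, 0, 0], [0, 0, -39, 0, 0, 0], [0, 0, -47, 0, 0, 0], [0, 0, -53, 0, 0, 0], [0, 0, -53, 0, 0, 0]]

```text
time: 2.6
tool_pos: [526.0, -36.2, 34.2]
tcp_rot: [-179.9, -0.0, 105.4]
ft_force: [-0.8, 0.7, -0.6]
finger_gap: 42.9
grip_force: 0.0
```

Run:
```python
from h import *
s=vision.snapshot("scene");a=s["img"][120:270,180:380]; b=vision.snapshot("top")["img"][155:305,235:435]
cv2.imwrite("pics/c1.png",cv2.resize(np.vstack([a,b]),None,fx=2,fy=2,interpolation=cv2.INTER_CUBIC));print(r.sense()["tool_pos"],r.sense()["ft_force"])
```

```text
[526.97068472 -36.38012325  35.61171285] [ 1.12603613 -0.06938031 -0.00492245]
```

View pics/c1.png

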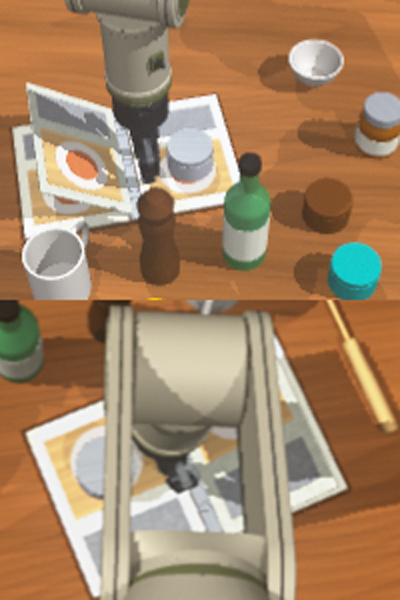

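The fingers are down between the spine and the tin (scene at (150,165) of the composite), clear of both. I'll push along the book's +y.

Request:
step_arm:
  targets:
    - [[-2, 6, -3, 0, 0, 0], [-3, 12, -3, 0, 0, 0], [-5, 18, -3, 0, 0, 0], [-6, 23, -3, 0, 0, 0], [-8, 29, -3, 0, 0, 0], [-9.5, 35, -3, 0, 0, 0], [-11, 40, -3, 0, 0, 0], [-13, 46, -3, 0, 0, 0], [-14.5, 52, -3, 0, 0, 0], [-16, 58, -3, 0, 0, 0], [-17.5, 64, -3, 0, 0, 0], [-19, 69, -3, 0, 0, 0]]

```text
time: 3.7
tool_pos: [507.7, 33.2, 32.4]
tcp_rot: [180.0, 0.0, 105.4]
ft_force: [-0.0, -2.3, 2.5]
finger_gap: 43.0
grip_force: 1.2
```

Request:
step_arm:
  targets:
    - [[-1.5, 5, 0, 0, 0, 0], [-3, 10, 0, 0, 0, 0], [-4, 15, 0, 0, 0, 0], [-5.5, 20, 0, 0, 0, 0], [-7, 25, 0, 0, 0, 0], [-8, 29, 0, 0, 0, 0], [-9, 34, 0, 0, 0, 0], [-10.5, 39, 0, 0, 0, 0], [-12, 44, 0, 0, 0, 0], [-13, 48, 0, 0, 0, 0], [-14.5, 53, 0, 0, 0, 0], [-16, 58, 0, 0, 0, 0]]

```text
time: 4.7
tool_pos: [491.2, 91.2, 32.0]
tcp_rot: [-180.0, -0.0, 105.4]
ft_force: [-0.5, -0.1, -0.7]
finger_gap: 42.9
grip_force: 0.3
```

Request:
step_arm:
  targets:
    - [[-1, 4, 0, 0, 0, 0], [-2, 8, 0, 0, 0, 0], [-3, 12, 0, 0, 0, 0], [-4.5, 16, 0, 0, 0, 0], [-5.5, 20, 0, 0, 0, 0], [-6.5, 24, 0, 0, 0, 0], [-8, 28, 0, 0, 0, 0], [-9, 32, 0, 0, 0, 0], [-10, 36, 0, 0, 0, 0], [-11, 39, 0, 0, 0, 0], [-11.5, 41, 0, 0, 0, 0], [-11.5, 41, 0, 0, 0, 0]]

```text
time: 5.7
tool_pos: [480.1, 132.1, 32.3]
tcp_rot: [-180.0, -0.0, 105.4]
ft_force: [-0.4, -0.1, 0.1]
finger_gap: 42.7
grip_force: 0.0
```

Run:
```python
from h import *
a=vision.snapshot("scene")["img"][120:270,180:380]; b=vision.snapshot("top")["img"][155:305,215:415]
cv2.imwrite("pics/c2.png",cv2.resize(np.vstack([a,b]),None,fx=2,fy=2,interpolation=cv2.INTER_CUBIC));print(r.sense()["tool_pos"],r.sense()["ft_force"])
```

```text
[480.19811011 131.79630511  32.30541902] [ 0.82502654  0.22513159 -0.05093634]
```

View pics/c2.png

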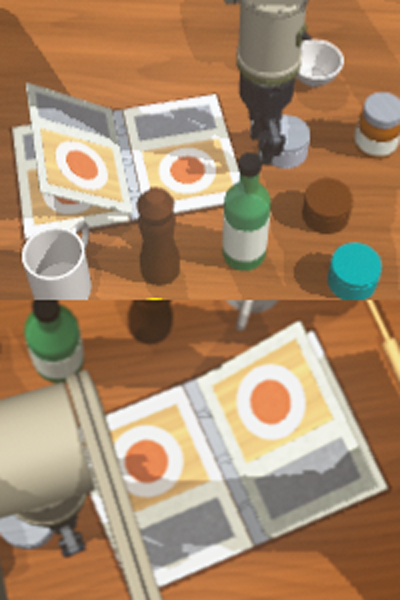

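The tin looks off the book, on the worktop at (288,140) in the composite, and the left page is clear. Backing off, rising and shutting the fingers.

Request:
step_arm:
  targets:
    - [[2, -7, 0, 0, 0, 0], [5, -18, 0, 0, 0, 0], [6, -22, 10, 0, 0, 0], [6, -22, 30, 0, 0, 0], [6, -22, 60, 0, 0, 0], [6, -22, 95, 0, 0, 0], [6, -22, 130, 0, 0, 0], [8, -35, 160, 0, 0, 0], [15, -65, 170, 0, 0, 0], [24, -100, 170, 0, 0, 0], [34, -137, 170, 0, 0, 0], [44, -175, 170, 0, 0, 0]]
  fingers: -0.1

```text
time: 6.8
tool_pos: [524.7, -45.6, 204.0]
tcp_rot: [179.9, 0.1, 105.4]
ft_force: [1.1, 0.6, 0.1]
finger_gap: 47.0
grip_force: 0.0
```

Request:
step_arm:
  targets:
    - [[7, -37, 0, 0, 0, 0], [14, -75, 0, 0, 0, 0], [20, -112, 0, 0, 0, 0], [25, -150, 0, 0, 0, 0], [29, -185, 0, 0, 0, 0], [31, -200, 0, 0, 0, 0], [31, -200, 0, 0, 0, 0]]
  fingers: 1

```text
time: 7.38
tool_pos: [554.6, -247.8, 202.9]
tcp_rot: [180.0, 0.1, 105.1]
ft_force: [0.2, 0.7, 0.5]
finger_gap: -0.1
grip_force: 0.0
```

Run:
```python
from h import *
S,T=vision.snapshot("scene"),vision.snapshot("top")
a=S["img"][120:270,180:380]; b=T["img"][155:305,215:415]
cv2.imwrite("pics/c3.png",cv2.resize(np.hstack([a,b]),None,fx=2,fy=2,interpolation=cv2.INTER_CUBIC));s=r.sense();print(s["tool_pos"],s["tcp_rot"],s["ft_force"])
```

```text
[ 554.82054952 -243.97616234  202.56146604] [ 1.79997940e+02 -3.53845711e-02  1.05240045e+02] [0.2571448  0.15937811 0.13978854]
```

View pics/c3.png

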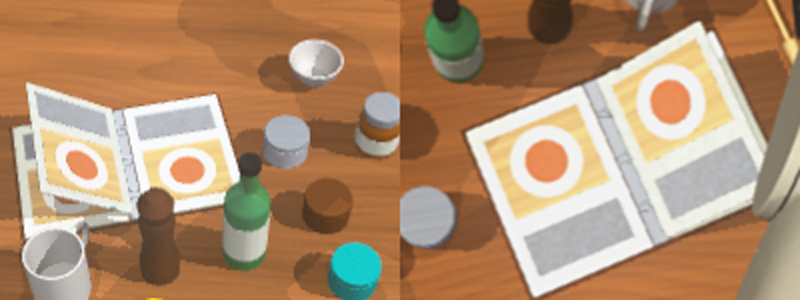

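The tin stands upright on bare worktop at (286,140), well clear of the page, and the leaf is unchanged. Next I lower the shut fingers behind the leaf's free edge.

Request:
step_arm:
  targets:
    - [[0, 0, -20, 0, 0, 0], [0, 0, -50, 0, 0, 0], [0, 0, -80, 0, 0, 0], [0, 0, -103, 0, 0, 0], [0, 0, -115, 0, 0, 0], [-2, 6, -115, 0, 0, 0], [-3.5, 13, -115, 0, 0, 0], [-5.5, 20, -115, 0, 0, 0], [-7, 26, -115, 0, 0, 0], [-9, 32, -115, 0, 0, 0], [-10, 37, -115, 0, 0, 0], [-11.5, 42, -115, 0, 0, 0]]

```text
time: 8.48
tool_pos: [544.1, -200.9, 88.2]
tcp_rot: [179.9, 0.1, 105.4]
ft_force: [-0.9, -0.5, -0.3]
finger_gap: -0.2
grip_force: 0.0
```

Request:
step_arm:
  targets:
    - [[-2, 7, 5, 0, 0, 0], [-4, 14.5, 11, 0, 0, 0], [-6, 22, 17, 0, 0, 0], [-8, 29, 23, 0, 0, 0], [-10, 36, 29, 0, 0, 0], [-12, 43, 34, 0, 0, 0], [-13.5, 49, 37, 0, 0, 0], [-15, 55, 40, 0, 0, 0], [-17, 61, 43, 0, 0, 0], [-18.5, 67, 45, 0, 0, 0], [-20, 73, 47, 0, 0, 0], [-22, 80, 50, 0, 0, 0]]

```text
time: 9.48
tool_pos: [523.2, -122.8, 140.4]
tcp_rot: [179.8, 0.3, 105.3]
ft_force: [-0.0, -4.4, 9.6]
finger_gap: -0.0
grip_force: 1.2
```

Run:
```python
from h import *
a=vision.snapshot("scene")["img"][100:250,160:360]
cv2.imwrite("pics/c4.png",cv2.resize(a,None,fx=3,fy=3,interpolation=cv2.INTER_CUBIC));s=r.sense();print(s["tool_pos"],s["ft_force"])
```

```text
[ 523.20009708 -121.30704868  140.75054075] [ 0.84417247 -2.49296005 13.39682051]
```

View pics/c4.png

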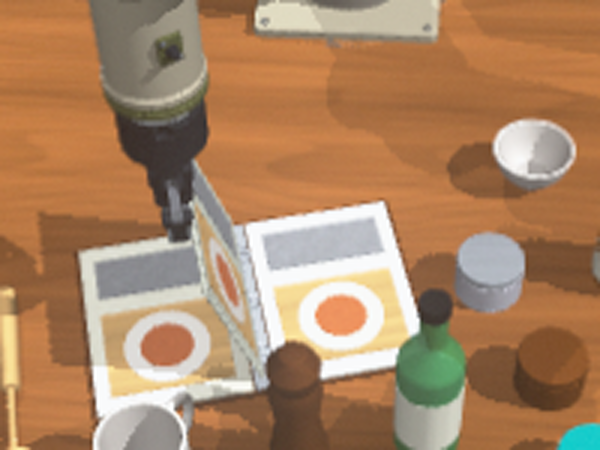

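The leaf is up at about 75° and following the fingers, but 13 N upward means its edge has met the thicker part of the fingers. I'll raise so that only the tips touch.

Request:
step_arm:
  targets:
    - [[0, 0, 4, 0, 0, 0], [0, 0, 9, 0, 0, 0], [0, 0, 14, 0, 0, 0], [0, 0, 16, 0, 0, 0]]

```text
time: 9.87
tool_pos: [521.6, -121.1, 153.7]
tcp_rot: [-180.0, -0.0, 105.4]
ft_force: [-0.4, -0.2, -0.1]
finger_gap: -0.2
grip_force: 0.0
```

Request:
step_arm:
  targets:
    - [[-2, 8, 1, 0, 0, 0], [-4, 15.5, 2.5, 0, 0, 0], [-6.5, 24, 4, 0, 0, 0], [-9, 32, 4.5, 0, 0, 0], [-11, 39.5, 5, 0, 0, 0], [-13, 47, 5, 0, 0, 0], [-15, 55, 4.5, 0, 0, 0], [-17.5, 63.5, 3, 0, 0, 0], [-19.5, 71, 1, 0, 0, 0], [-22, 81, -2, 0, 0, 0], [-25, 91, -6, 0, 0, 0], [-28, 101, -11, 0, 0, 0]]

```text
time: 10.87
tool_pos: [493.7, -19.3, 142.1]
tcp_rot: [180.0, 0.0, 105.4]
ft_force: [0.5, -0.8, 0.1]
finger_gap: -0.1
grip_force: 0.6
```

Run:
```python
from h import *
a=vision.snapshot("scene")["img"][100:250,160:360]
cv2.imwrite("pics/c5.png",cv2.resize(a,None,fx=3,fy=3,interpolation=cv2.INTER_CUBIC));s=r.sense();print(s["tool_pos"],s["ft_force"])
```

```text
[492.43577465 -17.67606993 140.57777116] [-0.39824837  1.12258731  0.44853338]
```

View pics/c5.png

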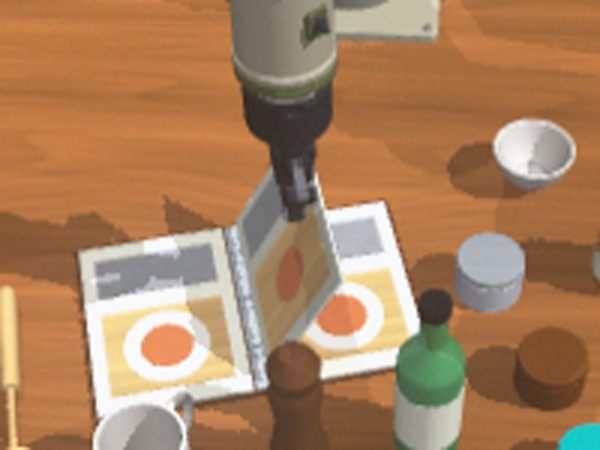

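The leaf is leaning over the left page at about 118° with the tips on its back face. I continue along the arc.

Request:
step_arm:
  targets:
    - [[-2, 8, -4.5, 0, 0, 0], [-4, 15.5, -10, 0, 0, 0], [-6.5, 23, -17.5, 0, 0, 0], [-8, 29, -24, 0, 0, 0], [-9.5, 34.5, -31, 0, 0, 0], [-11, 39.5, -38, 0, 0, 0], [-12, 43.5, -44, 0, 0, 0], [-13, 47, -50, 0, 0, 0], [-13.5, 49.5, -57, 0, 0, 0], [-14.5, 52, -63, 0, 0, 0], [-15, 54, -69, 0, 0, 0], [-15.5, 56, -75, 0, 0, 0]]

```text
time: 11.92
tool_pos: [478.1, 35.8, 66.7]
tcp_rot: [-180.0, -0.0, 105.3]
ft_force: [-0.9, -0.3, 0.9]
finger_gap: 0.4
grip_force: 0.4
```

Request:
step_arm:
  targets:
    - [[0, 1, -5, 0, 0, 0], [0, 1, -9, 0, 0, 0], [-0.5, 2, -13, 0, 0, 0], [-0.5, 2, -17, 0, 0, 0], [-0.5, 2, -20, 0, 0, 0], [-0.5, 2, -23, 0, 0, 0], [-0.5, 2, -26, 0, 0, 0], [-0.5, 2, -28, 0, 0, 0], [-0.5, 2, -28, 0, 0, 0]]

```text
time: 12.67
tool_pos: [477.5, 37.6, 38.8]
tcp_rot: [-180.0, -0.0, 105.4]
ft_force: [0.6, -0.2, 0.2]
finger_gap: 0.1
grip_force: 0.0
```

Request:
step_arm:
  targets:
    - [[0, 0, -1.5, 0, 0, 0], [0, 0, -3, 0, 0, 0], [0, 0, -4, 0, 0, 0], [0, 0, -5, 0, 0, 0], [0, 0, -6, 0, 0, 0], [0, 0, -6, 0, 0, 0]]

```text
time: 13.17
tool_pos: [477.7, 37.6, 33.1]
tcp_rot: [-180.0, 0.0, 105.4]
ft_force: [-0.0, 0.0, -0.9]
finger_gap: 0.2
grip_force: 0.0
```

Request:
step_arm:
  targets:
    - [[0, 0, -0.5, 0, 0, 0], [0, 0, -1, 0, 0, 0], [0, 0, -1.5, 0, 0, 0], [0, 0, -1.5, 0, 0, 0]]

```text
time: 13.5
tool_pos: [477.9, 37.6, 32.9]
tcp_rot: [-180.0, 0.0, 105.4]
ft_force: [-6.3, 0.4, 13.7]
finger_gap: -0.1
grip_force: 6.7
```

Firm contact (14 N) with the tips about 11 mm up, so the leaf has reached its stop. Lifting straight off and moving aside to check.

Request:
step_arm:
  targets:
    - [[0, 0, 1, 0, 0, 0], [0, 0, 3, 0, 0, 0], [0, 0, 8, 0, 0, 0], [0, 0, 20, 0, 0, 0], [0, 0, 45, 0, 0, 0], [0, 0, 80, 0, 0, 0], [0, 0, 115, 0, 0, 0], [0, 0, 150, 0, 0, 0], [0, -5, 185, 0, 0, 0], [0, -35, 200, 0, 0, 0], [0, -72, 205, 0, 0, 0], [0, -110, 205, 0, 0, 0]]

```text
time: 14.5
tool_pos: [478.9, -73.3, 240.1]
tcp_rot: [179.7, 0.2, 105.5]
ft_force: [0.6, 0.4, 0.0]
finger_gap: 0.0
grip_force: 0.0
```

Request:
step_arm:
  targets:
    - [[0, -38, 0, 0, 0, 0], [0, -76, 0, 0, 0, 0], [0, -114, 0, 0, 0, 0], [0, -150, 0, 0, 0, 0], [0, -185, 0, 0, 0, 0], [0, -220, 0, 0, 0, 0], [0, -230, 0, 0, 0, 0], [0, -230, 0, 0, 0, 0]]

```text
time: 15.17
tool_pos: [477.0, -305.0, 236.6]
tcp_rot: [-180.0, 0.0, 105.2]
ft_force: [-0.2, 0.6, 1.2]
finger_gap: -0.0
grip_force: 0.0
```

Run:
```python
from h import *
a=vision.snapshot("scene")["img"][120:300,100:380]; b=vision.snapshot("top")["img"][110:320,140:420]
cv2.imwrite("pics/c6.png",cv2.resize(np.vstack([a,b]),None,fx=1.5,fy=1.5,interpolation=cv2.INTER_CUBIC));s=r.sense();print(s["tool_pos"],s["ft_force"])
```

```text
[ 477.54935572 -302.1070063   236.60199896] [ 0.30991005  0.0269748  -0.20347153]
```

View pics/c6.png

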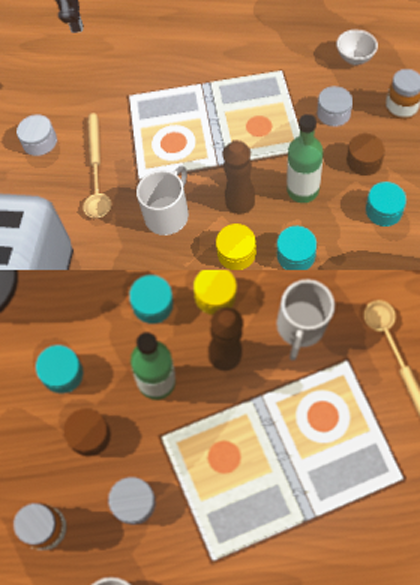

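The leaf lies flat on the left page (top half of the book at (230,480) in the composite), the tin stands upright on the worktop at (130,500), and everything else is in place.

```bash
python3 -c "
from bench import r
print(r.hand_in())"
```

```text
the job is handed in; nothing more can be done
None
```

I slid the tin off the book and it stands upright on the bare worktop; the leaf is turned over and pressed flat on the left-hand page, nothing else looks moved, and the job was handed in at about 15 s (no verdict was shown).

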